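# Set out the lens-change kit beside the microscope

### The job

Set out the lens-change kit on the grey mat, everything upright: the red-ringed objective on the white pad with the yellow dust cap squarely on top of it, the blue-ringed objective on the green pad, the black filter cube on the mat midway between the two objectives and in line with them, and the amber oil bottle on the mat straight behind the cube (on the side away from the mat's orange edge) with a gap of about a finger's width, 2 cm. Set the objectives down gently, never drop or tip them, and leave the slide box and the petri dish where they are.

Things in the scene. Friction and masses are not known exactly. Their poses are not given: they have to be found in the camera images.
- mat: Fixed grey mat, 180 mm (its x) by 270 mm (its y), 4 mm thick, lying on the bench. Origin: centre of its underside. An orange stripe 14 mm wide runs along its front edge, at its -x side; +x is its back, away from the stripe; z is up. The midpoint between the two pads lies at x = -20 mm, y = 0 of the mat. It is turned by up to 0.35 rad.
- pad_white: Fixed white round pad on the mat, 58 mm in diameter, 6 mm high, so its top is 10 mm above the bench. Origin: centre of its underside, 4 mm above the bench. The pads lie at x = -20 mm, y = +85 and -85 mm of the mat; which one is at which end varies.
- pad_green: Fixed green round pad, otherwise the same as the white pad; it lies at the other end of the mat.
- objective_red: Loose microscope objective standing upright on the bench, 50 mm high, 160 g: aluminium barrel 36 mm in diameter up to 34 mm, then a red cone up to 44 mm, then a flat nose 24 mm in diameter up to 50 mm; a red ring round the barrel. Origin: centre of its underside; z is up.
- objective_blue: Loose microscope objective, of the same shape, size and mass as the red-ringed one, but with a blue cone and ring. Origin: centre of its underside; z is up.
- filter_cube: Loose black filter cube, 40 x 40 x 40 mm, 90 g, with a round green window on top and a copper-coloured one on its -x side. Origin: centre of its underside; x and y are square to its sides. Starts at any yaw.
- oil_bottle: Loose amber glass oil bottle with a white band and a black screw cap, 30 mm in diameter up to 46 mm, 68 mm high in all, cap 19 mm in diameter, about 50 g. Origin: centre of its underside; z is up.
- dust_cap: Loose yellow dust cap, a solid flat-bottomed disc 30 mm in diameter and 18 mm high, about 20 g. It simply rests on an objective's nose. Origin: centre of its underside; z is up.
- slide_box: Bystander: loose grey slide box with a white lid, 85 x 100 mm, 34 mm high, beyond the mat. Origin: centre of its underside. To be left alone.
- petri_dish: Bystander: loose clear petri dish with a white medium, 62 mm in diameter, 18 mm high, beyond the kit. Origin: centre of its underside. To be left alone.

How it is judged (in metres and radians):
At the end, for the whole second after the job is handed in: Objectives within 12 mm of their pads' centres; cap on the red nose within 8 mm; cube within 13 mm of midway each way; bottle behind, within 15 mm of the mat's centre line, 41 to 74 mm from cube centre to centre. All upright, at rest, released; slide box, petri dish moved under 20 mm (horizontal distance between objective_red and pad_white below 0.012 m and z of objective_red in the frame of pad_white between 0.003 and 0.009 m and horizontal distance between objective_blue and pad_green below 0.012 m and z of objective_blue in the frame of pad_green between 0.003 and 0.009 m and x of filter_cube in the frame of mat between -0.033 and -0.007 m and y of filter_cube in the frame of mat between -0.013 and 0.013 m and z of filter_cube in the frame of mat between 0.001 and 0.007 m and y of oil_bottle in the frame of mat between -0.015 and 0.015 m and horizontal distance between oil_bottle and filter_cube between 0.041 and 0.074 m and x of oil_bottle in the frame of mat above 0.01 m and z of oil_bottle in the frame of mat between 0.001 and 0.007 m and horizontal distance between dust_cap and objective_red below 0.008 m and z of dust_cap in the frame of objective_red between 0.047 and 0.053 m and angle between each of objective_red, objective_blue, filter_cube, oil_bottle, dust_cap's own z axis and vertical below 0.12 rad and linear speed of each of objective_red, objective_blue, filter_cube, oil_bottle, dust_cap below 0.02 m/s and angular speed of each of objective_red, objective_blue, filter_cube, oil_bottle, dust_cap below 0.2 rad/s and distance of each of slide_box, petri_dish from where it was at the start of the episode below 0.02 m); the robot touches nothing.
It fails at once if an objective is tipped over (angle between any of objective_red, objective_blue's own z axis and vertical above 0.7 rad).
It fails at once if an objective is dropped (faster than 0.7 m/s while not held) ((linear speed of objective_red above 0.7 m/s and contact force between objective_red and the fingers below 0.05 N) or (linear speed of objective_blue above 0.7 m/s and contact force between objective_blue and the fingers below 0.05 N)).
It fails at once if the slide box or the petri dish is moved over 20 mm (distance of any of slide_box, petri_dish from where it was at the start of the episode above 0.02 m).
It also fails if it takes over 125 s, if anything falls off the work surface, if the arm or the gripper's body presses on something with over 40 N, if the wrist force passes 120 N, or if a joint passes its speed limit or range.

### The arm

A 6-joint arm with a two-finger parallel gripper is mounted at the origin on the work surface. World frame = base frame: x ahead of the robot, y to its left, z up, the work surface at z = 0. Lengths are in mm, angles in rad, forces in N, time in s.
With the tool pointing down it reaches from about 400 to 925 mm from the base axis. Payload 12.5 kg.
Tool frame: the origin (TCP) lies between the finger pads; the fingertips stand 19 mm ahead of it and the grasp point (between the pads) is the TCP (env.nose_length is the distance from the TCP to the fingertips, in mm); z points along the fingers, y is the line along which they close (so a half turn about z gives the same grasp; the last joint's range is limited). The gripper opens to 95 mm and grips with 3 to 60 N. Pads are 20 mm wide; open, the fingers measure 119 mm over their backs; the gripper's body (75 mm by 180 mm) begins 59 mm behind the grasp point.
Start: joints at [1.002, 0.491, 1.559, -0, 1.092, -0.106], TCP at [279.021, 559.278, 233.661] pointing down, gripper open.
Joint ranges: [-3.1, 3.1], [-0.84, 2.19], [0.05, 2.79], [-1.13, 4.28], [0.06, 2.93], [-2.69, 2.69]. Speed limits (rad/s): [2.22, 2.22, 2.79, 3.14, 3.14, 3.14].

### API

Orientations are given as [roll, pitch, yaw] about the fixed x, y, z axes, in that order (R = Rz(yaw) Ry(pitch) Rx(roll)).
In Python, from cell import env gives the robot as it stands. The module is installed in compiled form; this text tells all that it offers.
- The arm moves only by the tool drive_tool, never from a script. Its argument "rows" is a list that holds one entry, the list of rows, each a list of 7 numbers: the shift along the tool's x, y, z scaled (see below), then the turn, a rotation vector about the tool's x, y, z scaled (see below), then the opening, from 0 (shut) to 1 (fully open). In form: [[[tx, ty, tz, ax, ay, az, jaw], ...]]. A call has 1 to 5 rows; each row shifts and turns the commanded pose from where the row before left it, along the tool's axes as they then stand; what a row does not reach is not made up. The controller multiplies each number of a shift by 250 mm and each number of a turn by 180 degrees. A row lasts 1/8 s, in which the tool goes at most 62.5 mm and 10.7 degrees, less where a joint would pass 70% of its speed; a pose out of reach is approached as far as the arm can. A call with a number of a shift or a turn outside -1 to 1 is refused whole. A call with a gripper value outside its range is refused whole. The fingers move at their own pace and stop on an object; the grip force is fixed at half the most. Time passes only in rows, so rows that do not move let the fingers close. It gives the time, the measured TCP pose, the force, the opening and the grip force at its end, in the units of the state.
- env.state(): the state, without advancing time (a new reading comes with each control period).
- env.read_camera(name): name is "scene" or "top" or "wrist"; returns a dict with "color" (420x560x3 uint8, blue, green, red), "camera_matrix" (3x3 intrinsics, pixels), "pose" (4x4, takes a point from camera to world coordinates). Camera axes: x right, y up, looking along -z (the intrinsics and any distortion apply to the point x, -y, -z); pixel columns grow to the right and rows downward; lengths in mm; the calibration is good to about 2 mm. A picture is of the moment at which its call begins. There is no depth.
- env.job_done(): hands the job in; it is judged then, once.
Trained networks look in a picture, given as the dict that the camera call returned (one of the last four; its "shot" number tells which), for a name from the list of things; names that differ only in an ending like _2 or _b are one class to them, and where a whole thing is asked for, a point or a joint stands for the part that bears it (a point fixed in the world has none). Each returns a list of dicts, best first, with "score" (0 to 1); they miss things now and then, are a little off and sometimes report something else, mostly with a low value. They report only what shows in the picture. A call takes as long as a camera call.
- env.search_frame(name, picture): "at" ([x, y, z] in mm, in the coordinates of the camera as it stood for that picture, good to about 4 mm: the middle of the surface that is visible of it).
- env.place_of(name, picture): "at" ([x, y, z] in mm, in the coordinates of the camera as it stood for that picture, good to about 4 mm: a listed point, or the origin of a listed thing).
The state is a dict: "t": time; "joints": joint angles; "qvel": joint speeds; "tau": joint torques, N m; "eef_pos": TCP position; "tcp_rot": TCP orientation; "ft_force": force on the tool from outside, world axes, zero at the start; "moment": the same for the moment, N m; "opening": opening from 0.0 (shut) to 1.0 (fully open); "grip_force": force on a finger pad.
Only numpy, scipy, OpenCV 4.12 (cv2) and the standard library are available. Lean on these libraries where they do the work, as an engineer would, in place of code of your own. Each camera call takes 0.05 s, during which the arm holds its last target. There are 200 camera calls.

## Working session

There is one attempt and no reset: what is moved stays moved. The work goes in short steps, Python scripts to look and compute and a tool call to move; the robot and the scene stay as the last step left them, time stands still between calls to the robot, and variables do not carry over. Pictures are saved under pics/ and viewed, at most 14 in all, crops included, and the job is handed in when it is done.

Besides the shell and the picture viewer there is one more tool, called after "Emit:" as name(argument=value, ...), one argument or row to a line, values as JSON. drive_tool: Moves the arm, as the interface text tells. Its arguments: {"type":"object","properties":{"rows":{"type":"array","items":{"type":"array","items":{"type":"array","items":{"type":"number","minimum":-1,"maximum":1}}}}},"required":["rows"]}

```bash
mkdir -p pics; cat > h.py <<'E'
import numpy as np, cv2
from cell import env
from scipy.spatial.transform import Rotation as R
names=["mat","pad_white","pad_green","objective_red","objective_blue","filter_cube","oil_bottle","dust_cap","slide_box","petri_dish"]
def world(p,pic): return (np.array(pic["pose"])@np.r_[p,1])[:3]
def pix(w,pic):
    c=np.linalg.inv(pic["pose"])@np.r_[w,1]; q=np.array(pic["camera_matrix"])@[c[0],-c[1],-c[2]]; return q[:2]/q[2]
def ray(uv,pic,z):
    d=np.linalg.inv(pic["camera_matrix"])@[uv[0],uv[1],1]; P=np.array(pic["pose"]); d=P[:3,:3]@[d[0],-d[1],-d[2]]
    o=P[:3,3]; return o+d*(z-o[2])/d[2]
def find(cam,ns=names):
    pic=env.read_camera(cam)
    for n in ns:
        for r in env.place_of(n,pic)[:2]:
            w=world(r["at"],pic); print(cam,n,round(r["score"],2),w.round(0),pix(w,pic).round(0))
    return pic
E
python3 - <<'E'
from h import *
for c in("top","scene"):
    p=find(c); cv2.imwrite(f"pics/{c}0.png",p["color"])
print(env.state())
E
```

```text
top mat 0.63 [572. 211.   1.] [157. 222.]
top pad_white 0.66 [569. 298.   6.] [113. 223.]
top pad_green 0.66 [548. 134.   2.] [194. 234.]
top objective_red 0.68 [ 562. -104.    1.] [310. 229.]
top objective_blue 0.64 [ 522. -354.    2.] [432. 250.]
top filter_cube 0.58 [440. -96.  -3.] [306. 289.]
top oil_bottle 0.68 [ 444. -231.   -2.] [373. 288.]
top dust_cap 0.73 [ 579. -236.    3.] [374. 221.]
top dust_cap 0.48 [ 522. -355.    1.] [432. 250.]
top slide_box 0.82 [775. 190.  -2.] [172. 128.]
top slide_box 0.32 [ 581. -236.    4.] [374. 221.]
top petri_dish 0.81 [ 766. -166.    1.] [339. 135.]
scene mat 0.9 [574. 215.  -1.] [311. 177.]
scene mat 0.61 [ 763. -158.    1.] [304. 299.]
scene pad_white 0.63 [570. 301.   5.] [325. 161.]
scene pad_green 0.78 [547. 134.   3.] [286. 187.]
scene objective_red 0.67 [ 560. -105.   -1.] [229. 242.]
scene objective_red 0.24 [544. 133.   7.] [284. 185.]
scene objective_blue 0.71 [ 528. -355.   -1.] [117. 318.]
scene objective_blue 0.25 [ 557. -107.   -2.] [227. 242.]
scene filter_cube 0.96 [442. -89.  -1.] [191. 220.]
scene filter_cube 0.47 [575. 
[... 247 characters left out ...]
sh 0.49 [ 581. -242.   -0.] [190. 287.]
{'t': 1.1, 'joints': array([ 1.00240654e+00,  4.90901506e-01,  1.55890721e+00, -2.06823828e-05,
        1.09171752e+00, -1.05627692e-01]), 'qvel': array([-0.00113228,  0.00033924, -0.00012697,  0.00282783,  0.00048694,
        0.00067574]), 'tau': array([ 6.39516729e-04, -6.12500310e+01, -2.58423293e+01,  6.93391543e-02,
        4.47167445e-02, -2.53550162e-06]), 'eef_pos': array([279.01670547, 559.27088495, 233.65752138]), 'tcp_rot': array([3.14152854e+00, 2.52548968e-05, 2.67884009e+00]), 'ft_force': array([0.1055783 , 0.43735888, 0.4001549 ]), 'moment': array([-0.06034482,  0.01675475,  0.04244569]), 'grip_force': 0.0, 'opening': 1.0034756439315318}
```

View pics/top0.png

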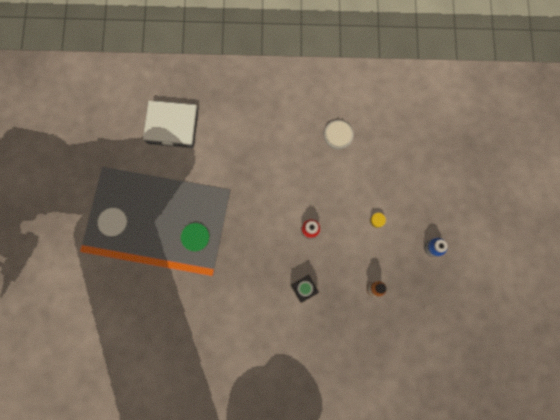

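View pics/scene0.png

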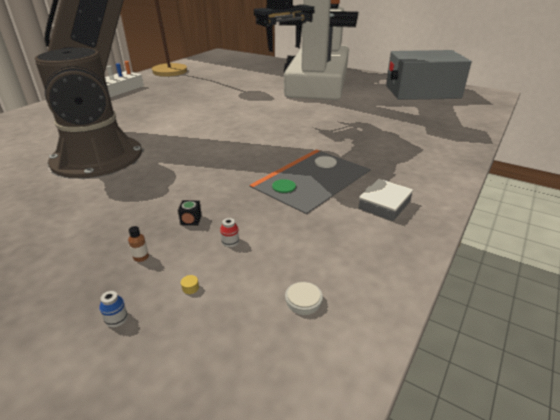

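The top view shows the mat at left, with the white pad at (113,222) and the green pad at (195,237). The orange stripe is on the near side. Red is at (311,228), the cap at (378,220), blue at (438,246), the cube at (305,289) and the bottle at (378,289). This agrees with the networks; next I'll refine by colour.

```bash
cat >> h.py <<'E'
def blob(pic,c,r,f,z):
    """centroid of mask f(hsv) in window about pixel c -> world at z"""
    h=cv2.cvtColor(pic["color"],cv2.COLOR_BGR2HSV).astype(int); m=f(h[...,0],h[...,1],h[...,2]).astype(np.uint8)
    w=np.zeros_like(m); c=np.int32(c); w[max(c[1]-r,0):c[1]+r+1,max(c[0]-r,0):c[0]+r+1]=1; m=m*w
    n,_,st,ce=cv2.connectedComponentsWithStats(m); k=1+np.argmax(st[1:,4]); return ray(ce[k],pic,z),ce[k],st[k,4],(_==k).astype(np.uint8)
E
cat > top.py <<'E'
from h import *
p=env.read_camera("top"); h=cv2.cvtColor(p["color"],cv2.COLOR_BGR2HSV)
sat=lambda H,S,V:S>110
W=blob(p,(113,222),22,lambda H,S,V:V>105,10); G=blob(p,(195,237),22,lambda H,S,V:(H>45)&(H<80)&(S>130),10)
print("white",W[:3],"green",G[:3]); d=W[0]-G[0]; print("dist",np.hypot(*d[:2]),"yaw",np.arctan2(-d[0],d[1]))
o=blob(p,(206,271),130,lambda H,S,V:(H>3)&(H<18)&(S>190)&(V>120),4); ys,xs=np.nonzero(o[3])
r=cv2.minAreaRect(np.c_[xs,ys].astype(np.float32)); b=[ray(q,p,4)[:2].round(1) for q in cv2.boxPoints(r)]; print("stripe",o[2],b)
c=blob(p,(305,289),18,lambda H,S,V:V<45,40); ys,xs=np.nonzero(c[3])
r=cv2.minAreaRect(np.c_[xs,ys].astype(np.float32)); print("cube",c[:3],r,[ray(q,p,40)[:2].round(1) for q in cv2.boxPoints(r)])
print("window",blob(p,(305,289),12,lambda H,S,V:(H>40)&(H<90)&(S>60)&(V>60),40)[:3])
print("cap",blob(p,(378,220),14,lambda H,S,V:(H>18)&(H<35)&(S>150),15)[:3])
for n,q in(("red",(311,228)),("blue",(440,246))): print(n,blob(p,q,9,lambda H,S,V:(S<90)&(V>140),50)[:3])
cv2.imwrite("pics/c.png",cv2.resize(p["color"][200:310,280:460],None,fx=4,fy=4,interpolation=cv2.INTER_CUBIC))
E
python3 top.py
```

```text
white (array([570.72400126, 299.04657628,  10.        ]), array([111.72429907, 221.51401869]), np.int32(642)) green (array([542.00448309, 131.22784642,  10.        ]), array([194.61188811, 236.68531469]), np.int32(572))
dist 170.25844124841223 yaw -0.16949225824298647
stripe 730 [array([511.4, 358.6]), array([523.1, 357.5]), array([478. ,  93.6]), array([466.4,  95.3])]
cube (array([447.06206239, -69.4970991 ,  40.        ]), array([294.77777778, 285.11111111]), np.int32(9)) ((294.62066650390625, 284.9482727050781), (2.971125364303589, 5.385164737701416), 21.801406860351562) [array([443.6, -64.6]), array([453.2, -68.4]), array([451.1, -73.8]), array([441.6, -69.9])]
window (array([441.40373795, -89.00662774,  40.        ]), array([304.87755102, 288.18367347]), np.int32(98))
cap (array([ 581.0556749 , -240.63385575,   15.        ]), array([377.78823529, 219.60588235]), np.int32(170))
red (array([ 559.94320769, -100.9618213 ,   50.        ]), array([311.3258427 , 226.58426966]), np.int32(89))
blue (array([ 526.24874601, -355.98362053,   50.        ]), array([441.5       , 245.33333333]), np.int32(90))
```

View pics/c.png

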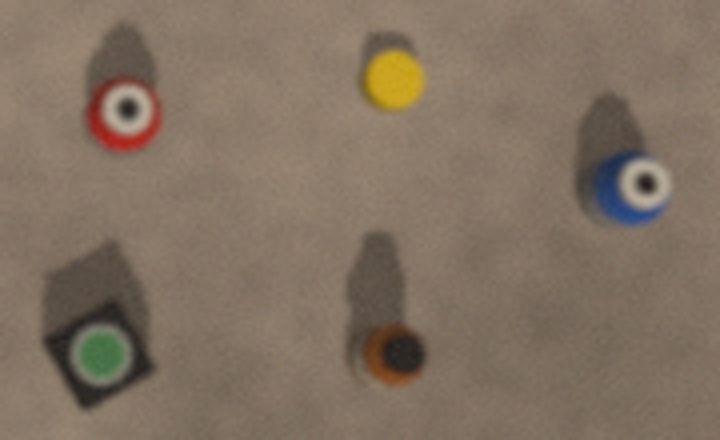

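The crop shows all five objects standing clear of each other. The cube's edges are at about 0.55 rad. Next I'll write the move planner.

```bash
cat > plan.py <<'E'
import sys,json
from h import *
def plan(wps,step=55,start=None):
    """wps: (x,y,z,yaw,jaw[,step[,hold]]) -> prints calls of 5 rows"""
    s=env.state(); p=np.array(s["eef_pos"]); rot=R.from_euler("xyz",s["tcp_rot"]); rows=[]
    for w in wps:
        st=w[5] if len(w)>5 else step; tgt=np.array(w[:3],float); rt=R.from_euler("xyz",[np.pi,0,w[3]])
        n=int(max(1,np.ceil(np.linalg.norm(tgt-p)/st-.05),np.ceil((rot.inv()*rt).magnitude()/np.radians(10)-.05)))
        p0,r0=p,rot; rv=(r0.inv()*rt).as_rotvec()
        for i in range(1,n+1):
            q=p0+(tgt-p0)*i/n; rq=r0*R.from_rotvec(rv*i/n)
            a=np.r_[rot.inv().apply(q-p)/250,(rot.inv()*rq).as_rotvec()/np.pi].round(3)+0.0
            rows.append([*a.tolist(),w[4]]); p=p+rot.apply(a[:3]*250); rot=rot*R.from_rotvec(a[3:]*np.pi)
        for _ in range(w[6] if len(w)>6 else 0): rows.append([0,0,0,0,0,0,w[4]])
    print("t",s["t"],"rows",len(rows),"end",p.round(1),rot.as_euler("xyz").round(3))
    for i in range(0,len(rows),5): print(json.dumps([rows[i:i+5]]))
E
python3 - <<'E'
from plan import *
p=env.read_camera("top"); print(ray((381,288.5),p,68))
plan([(460,300,200,2.4,1),(450,-60,160,2.12,1),(441,-89,110,2.12,1,40)])
E
```

```text
[ 441.82906935 -229.82240024   68.        ]
t 1.2 rows 15 end [441.  -89.1 110.1] [ 3.142 -0.     2.12 ]
[[[-0.185, -0.101, 0.022, 0.0, 0.0, 0.015, 1], [-0.19, -0.092, 0.023, 0.0, 0.0, 0.015, 1], [-0.194, -0.083, 0.022, 0.0, 0.0, 0.014, 1], [-0.197, -0.074, 0.023, 0.0, 0.0, 0.015, 1], [-0.2, -0.065, 0.022, 0.0, 0.0, 0.015, 1]]]
[[[-0.204, -0.055, 0.023, 0.0, 0.0, 0.015, 1], [-0.135, -0.156, 0.023, 0.0, 0.0, 0.013, 1], [-0.141, -0.149, 0.023, 0.0, 0.0, 0.012, 1], [-0.147, -0.145, 0.022, 0.0, 0.0, 0.013, 1], [-0.152, -0.138, 0.023, 0.0, 0.0, 0.013, 1]]]
[[[-0.158, -0.132, 0.023, 0.0, 0.0, 0.012, 1], [-0.163, -0.126, 0.023, 0.0, 0.0, 0.013, 1], [-0.167, -0.119, 0.022, 0.0, 0.0, 0.013, 1], [-0.04, -0.046, 0.1, 0.0, 0.0, 0.0, 1], [-0.041, -0.046, 0.1, 0.0, 0.0, 0.0, 1]]]
```

Emit:
drive_tool(
  rows=[
    [[-0.185, -0.101, 0.022, 0, 0, 0.015, 1], [-0.19, -0.092, 0.023, 0, 0, 0.015, 1], [-0.194, -0.083, 0.022, 0, 0, 0.014, 1], [-0.197, -0.074, 0.023, 0, 0, 0.015, 1], [-0.2, -0.065, 0.022, 0, 0, 0.015, 1]],
  ],
)

```text
t: 1.82
eef_pos: [430.6, 341.9, 205.7]
tcp_rot: [3.141, 0.0, 2.445]
ft_force: [0.9, 1.0, -0.1]
opening: 1.003
grip_force: 0.0
```

Emit:
drive_tool(
  rows=[
    [[-0.204, -0.055, 0.023, 0, 0, 0.015, 1], [-0.135, -0.156, 0.023, 0, 0, 0.013, 1], [-0.141, -0.149, 0.023, 0, 0, 0.012, 1], [-0.147, -0.145, 0.022, 0, 0, 0.013, 1], [-0.152, -0.138, 0.023, 0, 0, 0.013, 1]],
  ],
)

```text
t: 2.45
eef_pos: [454.3, 92.8, 177.2]
tcp_rot: [3.141, 0.0, 2.238]
ft_force: [0.5, 0.9, 0.7]
opening: 0.998
grip_force: 0.0
```

Emit:
drive_tool(
  rows=[
    [[-0.158, -0.132, 0.023, 0, 0, 0.012, 1], [-0.163, -0.126, 0.023, 0, 0, 0.013, 1], [-0.167, -0.119, 0.022, 0, 0, 0.013, 1], [-0.04, -0.046, 0.1, 0, 0, 0, 1], [-0.041, -0.046, 0.1, 0, 0, 0, 1]],
  ],
)

```text
t: 3.08
eef_pos: [441.0, -90.2, 109.7]
tcp_rot: [3.141, 0.001, 2.118]
ft_force: [0.1, 0.6, -0.5]
opening: 0.998
grip_force: 0.0
```

```bash
python3 - <<'E'
from plan import *
s=env.state(); print(s["t"],s["eef_pos"],s["tcp_rot"],s["ft_force"])
p=find("wrist",["filter_cube","objective_red"]); cv2.imwrite("pics/w1.png",p["color"]); print(p["pose"])
w=blob(p,pix([441,-89,40],p),90,lambda H,S,V:(H>40)&(H<90)&(S>60)&(V>50),40); print(w[:3])
E
```

```text
3.075 [440.98063752 -90.19118241 109.72857951] [3.14077027e+00 8.46905841e-04 2.11843791e+00] [ 0.13494616  0.64243537 -0.49800646]
wrist filter_cube 0.58 [445. -83.  -3.] [290. 204.]
[[ 8.53932111e-01 -5.03036308e-01 -1.33245724e-01  4.03497777e+02]
 [ 5.20383850e-01  8.25844163e-01  2.17214336e-01 -2.95116335e+01]
 [ 7.73505277e-04 -2.54825219e-01  9.66986820e-01  2.60319218e+02]
 [ 0.00000000e+00  0.00000000e+00  0.00000000e+00  1.00000000e+00]]
(array([441.57893339, -89.08217593,  40.        ]), array([283.75286624, 223.77834395]), np.int32(785))
```

View pics/w1.png

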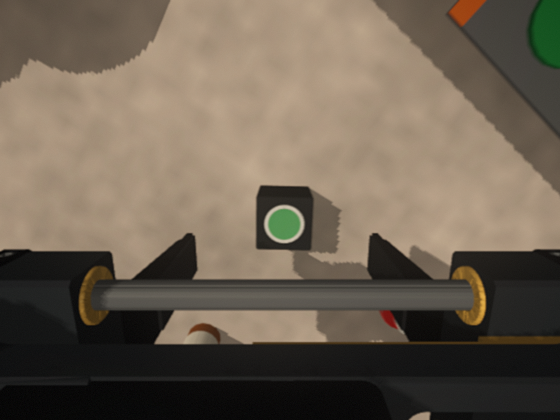

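The wrist view shows the cube at (284,215), square to the fingers. The window measures (441.6,-89.1), which agrees with the top view.

```bash
python3 - <<'E'
from plan import *
plan([(441.5,-89,65,2.12,1,45),(441.5,-89,22,2.12,1,30),(441.5,-89,22,2.12,0,30,3)])
E
```

```text
t 3.225 rows 7 end [441.5 -89.1  21.9] [-3.140e+00  2.000e-03  2.121e+00]
[[[-0.001, 0.004, 0.179, 0.0, -0.001, -0.001, 1], [0.0, 0.0, 0.086, 0.0, 0.0, 0.0, 1], [0.0, 0.0, 0.086, 0.0, 0.0, 0.0, 1], [0.0, 0.0, 0.0, 0.0, 0.0, 0.0, 0], [0, 0, 0, 0, 0, 0, 0]]]
[[[0, 0, 0, 0, 0, 0, 0], [0, 0, 0, 0, 0, 0, 0]]]
```

Emit:
drive_tool(
  rows=[
    [[-0.001, 0.004, 0.179, 0, 0, 0, 1], [0, 0, 0.086, 0, 0, 0, 1], [0, 0, 0.086, 0, 0, 0, 1], [0, 0, 0, 0, 0, 0, 1], [0, 0, 0, 0, 0, 0, 0]],
  ],
)

```text
t: 3.85
eef_pos: [442.6, -88.6, 23.5]
tcp_rot: [3.141, 0.001, 2.12]
ft_force: [0.1, 0.4, -0.3]
opening: 0.94
grip_force: 0.0
```

Emit:
drive_tool(
  rows=[
    [[0, 0, 0, 0, 0, 0, 0], [0, 0, 0, 0, 0, 0, 0], [0, 0, 0, 0, 0, 0, 0]],
  ],
)

```text
t: 4.22
eef_pos: [442.1, -88.9, 22.7]
tcp_rot: [3.141, 0.0, 2.12]
ft_force: [-0.5, -0.0, -0.5]
opening: 0.635
grip_force: 0.0
```

```bash
python3 - <<'E'
from plan import *
plan([(441.5,-89,62,2.12,0,25),(450,-60,100,2.2,0,30),(556.4,215.1,100,2.972,0,48),(556.4,215.1,60,2.972,0,25),(556.4,215.1,26.5,2.972,0,12,2)])
E
```

```text
t 4.225 rows 18 end [556.3 215.1  26.5] [-3.142e+00  1.000e-03  2.971e+00]
[[[0.0, -0.001, -0.079, 0.0, 0.0, 0.0, 0], [0.001, -0.001, -0.078, 0.0, 0.0, 0.0, 0], [0.04, 0.045, -0.076, 0.0, 0.0, -0.013, 0], [0.039, 0.046, -0.076, 0.0, 0.0, -0.013, 0], [0.091, 0.142, 0.0, 0.0, 0.0, -0.035, 0]]]
[[[0.075, 0.151, 0.0, 0.0, 0.0, -0.035, 0], [0.058, 0.158, 0.0, 0.0, 0.0, -0.035, 0], [0.041, 0.164, 0.0, 0.0, 0.0, -0.035, 0], [0.022, 0.167, 0.0, 0.0, 0.0, -0.035, 0], [0.003, 0.168, 0.0, 0.0, 0.0, -0.035, 0]]]
[[[-0.015, 0.168, 0.0, 0.0, 0.0, -0.035, 0], [0.0, 0.0, 0.08, 0.0, 0.0, 0.0, 0], [0.001, 0.0, 0.08, 0.0, 0.0, 0.0, 0], [0.0, 0.0, 0.045, 0.0, 0.0, 0.0, 0], [0.0, 0.0, 0.044, 0.0, 0.0, 0.0, 0]]]
[[[0.0, 0.0, 0.045, 0.0, 0.0, 0.0, 0], [0, 0, 0, 0, 0, 0, 0], [0, 0, 0, 0, 0, 0, 0]]]
```

Emit:
drive_tool(
  rows=[
    [[0, 0, 0, 0, 0, 0, 0], [0, 0, 0, 0, 0, 0, 0], [0, 0, 0, 0, 0, 0, 0], [0, 0, 0, 0, 0, 0, 0]],
  ],
)

```text
t: 4.72
eef_pos: [442.0, -88.8, 22.4]
tcp_rot: [3.142, -0.0, 2.12]
ft_force: [-0.3, 0.1, 1.3]
opening: 0.417
grip_force: 29.8
```

Emit:
drive_tool(
  rows=[
    [[0, 0, -0.079, 0, 0, 0, 0], [0.001, -0.001, -0.078, 0, 0, 0, 0], [0.04, 0.045, -0.076, 0, 0, -0.013, 0], [0.039, 0.046, -0.076, 0, 0, -0.013, 0], [0.091, 0.142, 0, 0, 0, -0.035, 0]],
  ],
)

```text
t: 5.35
eef_pos: [465.9, -20.7, 100.8]
tcp_rot: [3.14, 0.002, 2.312]
ft_force: [0.8, -1.0, -1.3]
opening: 0.426
grip_force: 29.8
```

Emit:
drive_tool(
  rows=[
    [[0.075, 0.151, 0, 0, 0, -0.035, 0], [0.058, 0.158, 0, 0, 0, -0.035, 0], [0.041, 0.164, 0, 0, 0, -0.035, 0], [0.022, 0.167, 0, 0, 0, -0.035, 0], [0.003, 0.168, 0, 0, 0, -0.035, 0]],
  ],
)

```text
t: 5.98
eef_pos: [541.6, 177.3, 99.5]
tcp_rot: [-3.141, -0.0, 2.865]
ft_force: [0.2, -0.2, -1.4]
opening: 0.418
grip_force: 29.8
```

Emit:
drive_tool(
  rows=[
    [[-0.015, 0.168, 0, 0, 0, -0.035, 0], [0, 0, 0.08, 0, 0, 0, 0]],
  ],
)

```text
t: 6.22
eef_pos: [557.7, 217.8, 80.1]
tcp_rot: [3.14, 0.003, 2.975]
ft_force: [0.0, -0.7, -1.2]
opening: 0.421
grip_force: 29.8
```

```bash
python3 - <<'E'
from plan import *
p=env.read_camera("wrist"); cv2.imwrite("pics/w2.png",p["color"])
s=env.state(); print(s["tcp_rot"],s["opening"],s["grip_force"],s["ft_force"])
plan([(556.4,215.1,60,2.972,0,25),(556.4,215.1,26,2.972,0,12,2)])
E
```

```text
[-3.14072940e+00 -2.06046209e-03  2.97317622e+00] 0.4235516458696956 29.80980098247528 [-1.44551966 -1.36321697 -4.29416961]
t 6.275 rows 6 end [556.3 215.1  25.9] [-3.141e+00  1.000e-03  2.973e+00]
[[[-0.003, -0.004, 0.068, 0.0, -0.001, 0.0, 0], [0.0, 0.0, 0.045, 0.0, 0.0, 0.0, 0], [0.0, 0.0, 0.045, 0.0, 0.0, 0.0, 0], [0.0, 0.0, 0.046, 0.0, 0.0, 0.0, 0], [0, 0, 0, 0, 0, 0, 0]]]
[[[0, 0, 0, 0, 0, 0, 0]]]
```

View pics/w2.png

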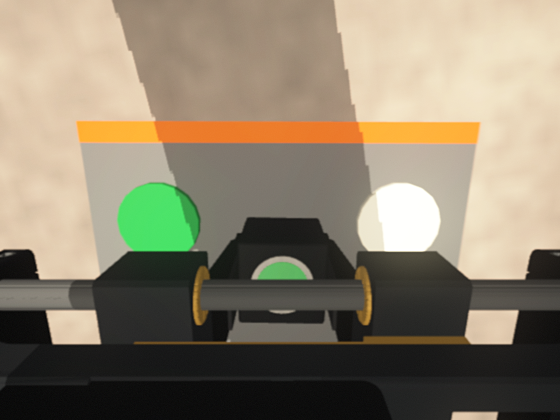

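The cube hangs between the pads, square to the mat: green at (159,220), white at (399,220). Lowering it now.

Emit:
drive_tool(
  rows=[
    [[0, 0, 0.08, 0, 0, 0, 0], [0, 0, 0.06, 0, 0, 0, 0], [0, 0, 0.046, 0, 0, 0, 0], [0, 0, 0.026, 0, 0, 0, 0], [0, 0, 0.004, 0, 0, 0, 0]],
  ],
)

```text
t: 6.9
eef_pos: [556.7, 215.1, 26.0]
tcp_rot: [3.142, 0.0, 2.971]
ft_force: [-3.4, -2.5, 10.5]
opening: 0.417
grip_force: 29.9
```

Emit:
drive_tool(
  rows=[
    [[0, 0, 0, 0, 0, 0, 0], [0, 0, 0, 0, 0, 0, 0], [0, 0, 0, 0, 0, 0, 0.75], [0, 0, 0, 0, 0, 0, 0.75], [0, 0, 0, 0, 0, 0, 0.75]],
  ],
)

```text
t: 7.52
eef_pos: [556.6, 215.3, 25.5]
tcp_rot: [3.141, 0.0, 2.971]
ft_force: [-0.2, -0.3, -1.4]
opening: 0.675
grip_force: 0.0
```

```bash
python3 - <<'E'
from plan import *
plan([(556.4,215,75,2.972,.75,50),(556.4,215,120,2.972,1,50),(442,-229,120,2.972,1,55,1)])
E
```

```text
t 7.525 rows 12 end [ 442. -229.  120.] [3.141 0.    2.971]
[[[0.001, -0.001, -0.198, 0.0, 0.0, 0.0, 0.75], [0.0, 0.0, -0.18, 0.0, 0.0, 0.0, 1], [0.017, -0.203, 0.0, 0.0, 0.0, 0.0, 1], [0.016, -0.203, 0.0, 0.0, 0.0, 0.0, 1], [0.017, -0.203, 0.0, 0.0, 0.0, 0.0, 1]]]
[[[0.016, -0.204, 0.0, 0.0, 0.0, 0.0, 1], [0.017, -0.203, 0.0, 0.0, 0.0, 0.0, 1], [0.016, -0.203, 0.0, 0.0, 0.0, 0.0, 1], [0.017, -0.203, 0.0, 0.0, 0.0, 0.0, 1], [0.017, -0.203, 0.0, 0.0, 0.0, 0.0, 1]]]
[[[0.016, -0.203, 0.0, 0.0, 0.0, 0.0, 1], [0, 0, 0, 0, 0, 0, 1]]]
```

Emit:
drive_tool(
  rows=[
    [[0, 0, -0.198, 0, 0, 0, 0.75], [0, 0, -0.18, 0, 0, 0, 1], [0.017, -0.203, 0, 0, 0, 0, 1], [0.016, -0.203, 0, 0, 0, 0, 1], [0.017, -0.203, 0, 0, 0, 0, 1]],
  ],
)

```text
t: 8.15
eef_pos: [518.0, 66.1, 120.3]
tcp_rot: [3.141, 0.001, 2.972]
ft_force: [1.1, -0.4, 0.3]
opening: 0.997
grip_force: 0.0
```

Emit:
drive_tool(
  rows=[
    [[0.016, -0.204, 0, 0, 0, 0, 1], [0.017, -0.203, 0, 0, 0, 0, 1], [0.016, -0.203, 0, 0, 0, 0, 1], [0.017, -0.203, 0, 0, 0, 0, 1], [0.017, -0.203, 0, 0, 0, 0, 1]],
  ],
)

```text
t: 8.78
eef_pos: [454.4, -181.1, 120.2]
tcp_rot: [-3.142, 0.0, 2.971]
ft_force: [0.4, 0.1, 0.1]
opening: 0.999
grip_force: 0.0
```

Emit:
drive_tool(
  rows=[
    [[0.016, -0.203, 0, 0, 0, 0, 1], [0, 0, 0, 0, 0, 0, 1], [0, 0, 0, 0, 0, 0, 1]],
  ],
)

```text
t: 9.15
eef_pos: [442.2, -228.4, 120.0]
tcp_rot: [3.141, -0.0, 2.97]
ft_force: [0.1, 0.4, -0.7]
opening: 0.998
grip_force: 0.0
```

```bash
python3 - <<'E'
from plan import *
p=find("wrist",["oil_bottle"]); cv2.imwrite("pics/w3.png",p["color"])
t=env.read_camera("top")
print("window",blob(t,pix([556,215,44],t),12,lambda H,S,V:(H>40)&(H<90)&(S>60)&(V>50),44)[:3])
for z in(0,46,68): print(z,pix([442,-229,z],p))
plan([(442,-229,70,2.972,1,50),(442,-229,26,2.972,1,25),(442,-229,26,2.972,0,25,8)])
E
```

```text
wrist oil_bottle 0.84 [ 440. -231.   -1.] [279. 205.]
window (array([556.14729188, 215.0948684 ,  44.        ]), array([149.06122449, 226.86734694]), np.int32(98))
0 [281.38217213 206.73483536]
46 [281.2478072  223.09973041]
68 [281.16379949 233.33139879]
t 9.3 rows 12 end [ 442.1 -228.9   26.1] [ 3.141 -0.     2.973]
[[[0.001, -0.005, 0.2, 0.0, 0.0, 0.0, 1], [0.0, 0.0, 0.088, 0.0, 0.0, 0.0, 1], [0.0, 0.0, 0.088, 0.0, 0.0, 0.0, 1], [0.0, 0.0, 0.0, 0.0, 0.0, 0.0, 0], [0, 0, 0, 0, 0, 0, 0]]]
[[[0, 0, 0, 0, 0, 0, 0], [0, 0, 0, 0, 0, 0, 0], [0, 0, 0, 0, 0, 0, 0], [0, 0, 0, 0, 0, 0, 0], [0, 0, 0, 0, 0, 0, 0]]]
[[[0, 0, 0, 0, 0, 0, 0], [0, 0, 0, 0, 0, 0, 0]]]
```

View pics/w3.png

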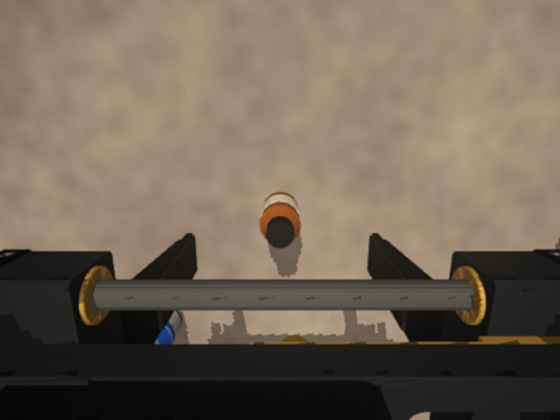

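The bottle's cap is at (280,233), exactly where predicted, centred between the fingers. The cube was placed at (556.1,215.1).

Emit:
drive_tool(
  rows=[
    [[0, -0.001, 0.2, 0, 0, 0, 1], [0, 0, 0.1, 0, 0, 0, 1], [0, 0, 0.076, 0, 0, 0, 1], [0, 0, 0, 0, 0, 0, 0], [0, 0, 0, 0, 0, 0, 0]],
  ],
)

```text
t: 9.93
eef_pos: [442.7, -228.7, 26.7]
tcp_rot: [-3.141, 0.001, 2.972]
ft_force: [0.1, 0.5, 1.5]
opening: 0.847
grip_force: 0.0
```

Emit:
drive_tool(
  rows=[
    [[0, 0, 0, 0, 0, 0, 0], [0, 0, 0, 0, 0, 0, 0], [0, 0, 0, 0, 0, 0, 0], [0, 0, 0, 0, 0, 0, 0], [0, 0, 0, 0, 0, 0, 0]],
  ],
)

```text
t: 10.55
eef_pos: [442.3, -229.1, 26.1]
tcp_rot: [3.141, 0.0, 2.971]
ft_force: [0.2, -1.6, 0.2]
opening: 0.319
grip_force: 0.2
```

Emit:
drive_tool(
  rows=[
    [[0, 0, 0, 0, 0, 0, 0], [0, 0, 0, 0, 0, 0, 0]],
  ],
)

```text
t: 10.8
eef_pos: [442.3, -229.1, 26.1]
tcp_rot: [3.142, -0.0, 2.971]
ft_force: [0.1, -0.3, 1.0]
opening: 0.313
grip_force: 30.0
```

```bash
python3 - <<'E'
from plan import *
plan([(442,-229,76,2.972,0,25),(442,-229,112,2.972,0,40),(610.6,205.8,112,2.972,0,50),(610.6,205.8,90,2.972,0,30),(610.6,205.8,42,2.972,0,24),(610.6,205.8,30,2.972,0,7)])
E
```

```text
t 10.8 rows 18 end [610.6 205.9  29.9] [ 3.142 -0.     2.971]
[[[0.001, 0.0, -0.1, 0.0, 0.0, 0.0, 0], [0.0, 0.0, -0.1, 0.0, 0.0, 0.0, 0], [0.0, 0.0, -0.144, 0.0, 0.0, 0.0, 0], [-0.037, 0.183, 0.0, 0.0, 0.0, 0.0, 0], [-0.037, 0.183, 0.0, 0.0, 0.0, 0.0, 0]]]
[[[-0.037, 0.183, 0.0, 0.0, 0.0, 0.0, 0], [-0.037, 0.182, 0.0, 0.0, 0.0, 0.0, 0], [-0.037, 0.183, 0.0, 0.0, 0.0, 0.0, 0], [-0.037, 0.183, 0.0, 0.0, 0.0, 0.0, 0], [-0.036, 0.183, 0.0, 0.0, 0.0, 0.0, 0]]]
[[[-0.037, 0.183, 0.0, 0.0, 0.0, 0.0, 0], [-0.037, 0.183, 0.001, 0.0, 0.0, 0.0, 0], [-0.037, 0.183, 0.0, 0.0, 0.0, 0.0, 0], [0.0, 0.0, 0.088, 0.0, 0.0, 0.0, 0], [0.0, 0.0, 0.096, 0.0, 0.0, 0.0, 0]]]
[[[0.0, 0.0, 0.096, 0.0, 0.0, 0.0, 0], [0.0, 0.0, 0.024, 0.0, 0.0, 0.0, 0], [0.0, 0.0, 0.024, 0.0, 0.0, 0.0, 0]]]
```

Emit:
drive_tool(
  rows=[
    [[0.001, 0, -0.1, 0, 0, 0, 0], [0, 0, -0.1, 0, 0, 0, 0], [0, 0, -0.144, 0, 0, 0, 0], [-0.037, 0.183, 0, 0, 0, 0, 0], [-0.037, 0.183, 0, 0, 0, 0, 0]],
  ],
)

```text
t: 11.42
eef_pos: [476.1, -141.3, 112.6]
tcp_rot: [-3.141, 0.001, 2.969]
ft_force: [0.6, -1.9, -1.0]
opening: 0.314
grip_force: 30.0
```

Emit:
drive_tool(
  rows=[
    [[-0.037, 0.183, 0, 0, 0, 0, 0], [-0.037, 0.182, 0, 0, 0, 0, 0], [-0.037, 0.183, 0, 0, 0, 0, 0], [-0.037, 0.183, 0, 0, 0, 0, 0], [-0.036, 0.183, 0, 0, 0, 0, 0]],
  ],
)

```text
t: 12.05
eef_pos: [560.2, 77.0, 112.0]
tcp_rot: [3.142, -0.0, 2.971]
ft_force: [-0.2, -1.0, -0.6]
opening: 0.307
grip_force: 30.0
```

Emit:
drive_tool(
  rows=[
    [[-0.037, 0.183, 0, 0, 0, 0, 0], [-0.037, 0.183, 0, 0, 0, 0, 0], [-0.037, 0.183, 0, 0, 0, 0, 0], [0, 0, 0, 0, 0, 0, 0], [0, 0, 0.088, 0, 0, 0, 0]],
  ],
)

```text
t: 12.68
eef_pos: [610.8, 206.1, 90.8]
tcp_rot: [3.141, 0.002, 2.972]
ft_force: [0.3, -1.5, -0.9]
opening: 0.313
grip_force: 30.0
```

Emit:
drive_tool(
  rows=[
    [[0, 0, 0.096, 0, 0, 0, 0], [0, 0, 0.096, 0, 0, 0, 0], [0, 0, 0.024, 0, 0, 0, 0], [0, 0, 0.024, 0, 0, 0, 0], [0, 0, 0, 0, 0, 0, 0]],
  ],
)

```text
t: 13.3
eef_pos: [610.8, 205.8, 30.6]
tcp_rot: [3.141, 0.001, 2.971]
ft_force: [-0.1, 0.4, -1.4]
opening: 0.309
grip_force: 30.0
```

Emit:
drive_tool(
  rows=[
    [[0, 0, 0, 0, 0, 0, 1], [0, 0, 0, 0, 0, 0, 1], [0, 0, 0, 0, 0, 0, 1], [0, 0, 0, 0, 0, 0, 1]],
  ],
)

```text
t: 13.8
eef_pos: [610.6, 205.9, 30.2]
tcp_rot: [3.141, 0.0, 2.971]
ft_force: [0.1, 0.0, 0.6]
opening: 0.671
grip_force: 0.0
```

```bash
python3 - <<'E'
from plan import *
plan([(610.6,205.8,120,2.972,1,50),(560,-101.5,110,1.401,1,50,2)])
E
```

```text
t 13.8 rows 13 end [ 560.1 -101.5  110. ] [ 3.141 -0.     1.4  ]
[[[0.0, 0.0, -0.18, 0.0, 0.0, 0.0, 1], [0.0, 0.0, -0.179, 0.0, 0.0, 0.0, 1], [-0.001, -0.138, 0.004, 0.0, 0.0, 0.056, 1], [-0.025, -0.137, 0.005, 0.0, 0.0, 0.055, 1], [-0.049, -0.129, 0.004, 0.0, 0.0, 0.056, 1]]]
[[[-0.07, -0.12, 0.005, 0.0, 0.0, 0.055, 1], [-0.09, -0.105, 0.004, 0.0, 0.0, 0.056, 1], [-0.106, -0.088, 0.005, 0.0, 0.0, 0.055, 1], [-0.121, -0.069, 0.004, 0.0, 0.0, 0.056, 1], [-0.13, -0.046, 0.004, 0.0, 0.0, 0.055, 1]]]
[[[-0.137, -0.023, 0.005, 0.0, 0.0, 0.056, 1], [0, 0, 0, 0, 0, 0, 1], [0, 0, 0, 0, 0, 0, 1]]]
```

Emit:
drive_tool(
  rows=[
    [[0, 0, -0.18, 0, 0, 0, 1], [0, 0, -0.179, 0, 0, 0, 1], [-0.001, -0.138, 0.004, 0, 0, 0.056, 1], [-0.025, -0.137, 0.005, 0, 0, 0.055, 1], [-0.049, -0.129, 0.004, 0, 0, 0.056, 1]],
  ],
)

```text
t: 14.42
eef_pos: [593.5, 102.5, 116.8]
tcp_rot: [3.141, 0.0, 2.441]
ft_force: [0.0, 0.1, -0.7]
opening: 0.997
grip_force: 0.0
```

Emit:
drive_tool(
  rows=[
    [[-0.07, -0.12, 0.005, 0, 0, 0.055, 1], [-0.09, -0.105, 0.004, 0, 0, 0.056, 1], [-0.106, -0.088, 0.005, 0, 0, 0.055, 1], [-0.121, -0.069, 0.004, 0, 0, 0.056, 1], [-0.13, -0.046, 0.004, 0, 0, 0.055, 1]],
  ],
)

```text
t: 15.05
eef_pos: [565.4, -68.3, 111.2]
tcp_rot: [3.141, -0.0, 1.57]
ft_force: [-0.0, -0.1, -0.1]
opening: 1.004
grip_force: 0.0
```

Emit:
drive_tool(
  rows=[
    [[-0.137, -0.023, 0.005, 0, 0, 0.056, 1], [0, 0, 0, 0, 0, 0, 1], [0, 0, 0, 0, 0, 0, 1]],
  ],
)

```text
t: 15.42
eef_pos: [560.0, -101.2, 109.9]
tcp_rot: [-3.142, -0.0, 1.402]
ft_force: [-0.4, -0.4, -0.0]
opening: 0.999
grip_force: 0.0
```

```bash
python3 - <<'E'
from plan import *
p=find("wrist",["objective_red"]); cv2.imwrite("pics/w4.png",p["color"])
q=pix([560,-101,50],p); print(q, blob(p,q,40,lambda H,S,V:(S<60)&(V>190),50)[:3])
t=find("top",["oil_bottle","objective_red","slide_box","petri_dish"])
plan([(560,-101.5,60,1.401,1,50),(560,-101.5,22,1.401,1,20)])
E
```

```text
wrist objective_red 0.93 [ 559. -100.   -0.] [280. 208.]
[282.13625571 228.69380824] (array([ 558.58539558, -109.81075307,   50.        ]), array([282.26470588, 241.16911765]), np.int32(136))
top oil_bottle 0.51 [611. 206.   7.] [159. 203.]
top slide_box 0.94 [775. 190.   1.] [172. 128.]
top petri_dish 0.78 [ 765. -165.    4.] [339. 135.]
t 15.775 rows 3 end [ 560.  -101.5   21.9] [ 3.142 -0.     1.401]
[[[-0.002, 0.0, 0.2, 0.0, 0.0, 0.0, 1], [0.0, 0.0, 0.076, 0.0, 0.0, 0.0, 1], [0.0, 0.0, 0.076, 0.0, 0.0, 0.0, 1]]]
```

View pics/w4.png

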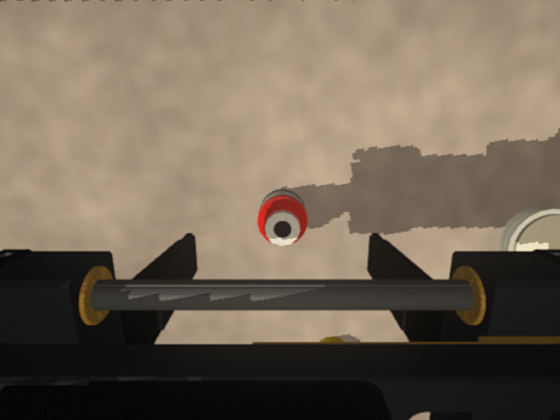

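The nose is at (282,229), as predicted, so red stands at (560,-101), centred between the fingers.

Emit:
drive_tool(
  rows=[
    [[0, 0, 0.19, 0, 0, 0, 1], [0, 0, 0.1, 0, 0, 0, 1], [0, 0, 0.062, 0, 0, 0, 1], [0, 0, 0, 0, 0, 0, 0], [0, 0, 0, 0, 0, 0, 0]],
  ],
)

```text
t: 16.4
eef_pos: [560.5, -101.6, 22.7]
tcp_rot: [3.14, 0.0, 1.4]
ft_force: [0.1, -0.0, 0.1]
opening: 0.844
grip_force: 0.0
```

Emit:
drive_tool(
  rows=[
    [[0, 0, 0, 0, 0, 0, 0], [0, 0, 0, 0, 0, 0, 0], [0, 0, 0, 0, 0, 0, 0], [0, 0, 0, 0, 0, 0, 0], [0, 0, 0, 0, 0, 0, 0]],
  ],
)

```text
t: 17.02
eef_pos: [560.1, -101.6, 21.9]
tcp_rot: [3.141, -0.0, 1.4]
ft_force: [-1.2, 0.4, 0.8]
opening: 0.377
grip_force: 30.0
```

Emit:
drive_tool(
  rows=[
    [[0, 0, 0, 0, 0, 0, 0], [0, 0, 0, 0, 0, 0, 0]],
  ],
)

```text
t: 17.27
eef_pos: [560.1, -101.6, 21.9]
tcp_rot: [3.141, -0.0, 1.4]
ft_force: [-0.9, -0.2, 1.6]
opening: 0.375
grip_force: 30.0
```

```bash
python3 - <<'E'
from plan import *
plan([(560,-101.5,52,1.401,0,15),(560,-101.5,120,1.401,0,34),(570.7,299,120,1.401,0,45),(570.7,299,70,1.401,0,30),(570.7,299,38,1.401,0,16),(570.7,299,32.3,1.401,0,4,1)])
E
```

```text
t 17.275 rows 20 end [570.8 298.9  32.2] [ 3.141 -0.     1.4  ]
[[[0.0, 0.0, -0.06, 0.0, 0.0, 0.0, 0], [0.0, 0.0, -0.06, 0.0, 0.0, 0.0, 0], [0.0, 0.0, -0.136, 0.0, 0.0, 0.0, 0], [0.0, 0.0, -0.136, 0.0, 0.0, 0.0, 0], [0.176, -0.026, 0.0, 0.0, 0.0, 0.0, 0]]]
[[[0.176, -0.025, 0.0, 0.0, 0.0, 0.0, 0], [0.177, -0.026, 0.0, 0.0, 0.0, 0.0, 0], [0.176, -0.025, 0.0, 0.0, 0.0, 0.0, 0], [0.176, -0.026, 0.0, 0.0, 0.0, 0.0, 0], [0.176, -0.025, 0.0, 0.0, 0.0, 0.0, 0]]]
[[[0.177, -0.026, 0.0, 0.0, 0.0, 0.0, 0], [0.176, -0.026, 0.0, 0.0, 0.0, 0.0, 0], [0.176, -0.025, 0.0, 0.0, 0.0, 0.0, 0], [0.0, 0.0, 0.1, 0.0, 0.0, 0.0, 0], [0.0, 0.0, 0.1, 0.0, 0.0, 0.0, 0]]]
[[[0.0, 0.0, 0.064, 0.0, 0.0, 0.0, 0], [0.0, 0.0, 0.064, 0.0, 0.0, 0.0, 0], [0.0, 0.0, 0.011, 0.0, 0.0, 0.0, 0], [0.0, 0.0, 0.012, 0.0, 0.0, 0.0, 0], [0, 0, 0, 0, 0, 0, 0]]]
```

Emit:
drive_tool(
  rows=[
    [[0, 0, -0.06, 0, 0, 0, 0], [0, 0, -0.06, 0, 0, 0, 0], [0, 0, -0.136, 0, 0, 0, 0], [0, 0, -0.136, 0, 0, 0, 0], [0.176, -0.026, 0, 0, 0, 0, 0]],
  ],
)

```text
t: 17.9
eef_pos: [562.5, -58.6, 123.5]
tcp_rot: [3.136, 0.0, 1.397]
ft_force: [0.6, 0.0, -1.4]
opening: 0.377
grip_force: 30.0
```

Emit:
drive_tool(
  rows=[
    [[0.176, -0.025, 0, 0, 0, 0, 0], [0.177, -0.026, 0, 0, 0, 0, 0], [0.176, -0.025, 0, 0, 0, 0, 0], [0.176, -0.026, 0, 0, 0, 0, 0], [0.176, -0.025, 0, 0, 0, 0, 0]],
  ],
)

```text
t: 18.52
eef_pos: [567.2, 166.9, 121.1]
tcp_rot: [3.141, -0.0, 1.4]
ft_force: [0.3, 0.1, -1.2]
opening: 0.371
grip_force: 30.0
```

Emit:
drive_tool(
  rows=[
    [[0.177, -0.026, 0, 0, 0, 0, 0], [0.176, -0.026, 0, 0, 0, 0, 0], [0.176, -0.025, 0, 0, 0, 0, 0], [0, 0, 0.1, 0, 0, 0, 0], [0, 0, 0.1, 0, 0, 0, 0]],
  ],
)

```text
t: 19.15
eef_pos: [570.6, 299.8, 70.6]
tcp_rot: [3.14, -0.001, 1.401]
ft_force: [-0.8, -0.6, -2.2]
opening: 0.375
grip_force: 30.0
```

Emit:
drive_tool(
  rows=[
    [[0, 0, 0.064, 0, 0, 0, 0], [0, 0, 0.064, 0, 0, 0, 0], [0, 0, 0.011, 0, 0, 0, 0], [0, 0, 0.009, 0, 0, 0, 0], [0, 0, 0.002, 0, 0, 0, 0]],
  ],
)

```text
t: 19.77
eef_pos: [571.0, 299.0, 32.9]
tcp_rot: [3.141, -0.0, 1.4]
ft_force: [-0.2, 0.8, -2.2]
opening: 0.379
grip_force: 30.0
```

Emit:
drive_tool(
  rows=[
    [[0, 0, 0, 0, 0, 0, 0], [0, 0, 0, 0, 0, 0, 0]],
  ],
)

```text
t: 20.02
eef_pos: [570.8, 299.0, 32.7]
tcp_rot: [3.141, -0.0, 1.4]
ft_force: [0.1, -0.1, -1.5]
opening: 0.376
grip_force: 30.0
```

Emit:
drive_tool(
  rows=[
    [[0, 0, 0.003, 0, 0, 0, 0], [0, 0, 0, 0, 0, 0, 0], [0, 0, 0, 0, 0, 0, 1], [0, 0, 0, 0, 0, 0, 1], [0, 0, 0, 0, 0, 0, 1]],
  ],
)

```text
t: 20.65
eef_pos: [570.7, 299.0, 31.6]
tcp_rot: [3.142, -0.0, 1.4]
ft_force: [-0.1, 0.3, 0.4]
opening: 0.636
grip_force: 0.0
```

Emit:
drive_tool(
  rows=[
    [[0, 0, 0, 0, 0, 0, 1], [0, 0, 0, 0, 0, 0, 1]],
  ],
)

```text
t: 20.9
eef_pos: [570.7, 299.0, 31.6]
tcp_rot: [3.142, -0.0, 1.4]
ft_force: [0.1, 0.4, -0.2]
opening: 0.841
grip_force: 0.0
```

```bash
python3 - <<'E'
from plan import *
plan([(570.7,299,80,1.401,1,25),(570.7,299,120,1.401,1,50),(526,-356,112,1.401,1,58,3)])
E
```

```text
t 20.9 rows 18 end [ 526.1 -356.   112.1] [ 3.142 -0.     1.4  ]
[[[0.0, 0.0, -0.097, 0.0, 0.0, 0.0, 1], [0.0, 0.0, -0.096, 0.0, 0.0, 0.0, 1], [0.0, 0.0, -0.16, 0.0, 0.0, 0.0, 1], [-0.218, 0.022, 0.003, 0.0, 0.0, 0.0, 1], [-0.217, 0.023, 0.002, 0.0, 0.0, 0.0, 1]]]
[[[-0.218, 0.022, 0.003, 0.0, 0.0, 0.0, 1], [-0.218, 0.023, 0.002, 0.0, 0.0, 0.0, 1], [-0.217, 0.022, 0.003, 0.0, 0.0, 0.0, 1], [-0.218, 0.022, 0.003, 0.0, 0.0, 0.0, 1], [-0.218, 0.023, 0.002, 0.0, 0.0, 0.0, 1]]]
[[[-0.217, 0.022, 0.003, 0.0, 0.0, 0.0, 1], [-0.218, 0.022, 0.003, 0.0, 0.0, 0.0, 1], [-0.218, 0.023, 0.002, 0.0, 0.0, 0.0, 1], [-0.217, 0.022, 0.003, 0.0, 0.0, 0.0, 1], [-0.218, 0.023, 0.002, 0.0, 0.0, 0.0, 1]]]
[[[0, 0, 0, 0, 0, 0, 1], [0, 0, 0, 0, 0, 0, 1], [0, 0, 0, 0, 0, 0, 1]]]
```

Emit:
drive_tool(
  rows=[
    [[0, 0, -0.097, 0, 0, 0, 1], [0, 0, -0.096, 0, 0, 0, 1], [0, 0, -0.16, 0, 0, 0, 1], [-0.218, 0.022, 0.003, 0, 0, 0, 1], [-0.217, 0.023, 0.002, 0, 0, 0, 1]],
  ],
)

```text
t: 21.52
eef_pos: [563.1, 189.0, 119.1]
tcp_rot: [3.14, -0.0, 1.402]
ft_force: [0.8, -0.6, -1.2]
opening: 0.999
grip_force: 0.0
```

Emit:
drive_tool(
  rows=[
    [[-0.218, 0.022, 0.003, 0, 0, 0, 1], [-0.218, 0.023, 0.002, 0, 0, 0, 1], [-0.217, 0.022, 0.003, 0, 0, 0, 1], [-0.218, 0.022, 0.003, 0, 0, 0, 1], [-0.218, 0.023, 0.002, 0, 0, 0, 1]],
  ],
)

```text
t: 22.15
eef_pos: [544.5, -84.9, 115.5]
tcp_rot: [3.141, -0.0, 1.4]
ft_force: [1.5, -0.8, 0.7]
opening: 1.0
grip_force: 0.0
```

Emit:
drive_tool(
  rows=[
    [[-0.217, 0.022, 0.003, 0, 0, 0, 1], [-0.218, 0.022, 0.003, 0, 0, 0, 1], [-0.218, 0.023, 0.002, 0, 0, 0, 1], [-0.217, 0.022, 0.003, 0, 0, 0, 1], [-0.218, 0.023, 0.002, 0, 0, 0, 1]],
  ],
)

```text
t: 22.78
eef_pos: [525.8, -357.8, 112.2]
tcp_rot: [3.141, -0.0, 1.4]
ft_force: [1.0, 0.4, -0.6]
opening: 1.0
grip_force: 0.0
```

Emit:
drive_tool(
  rows=[
    [[0, 0, 0, 0, 0, 0, 1], [0, 0, 0, 0, 0, 0, 1], [0, 0, 0, 0, 0, 0, 1]],
  ],
)

```text
t: 23.15
eef_pos: [526.3, -354.7, 112.2]
tcp_rot: [-3.141, -0.0, 1.401]
ft_force: [-0.6, -0.4, 0.1]
opening: 1.002
grip_force: 0.0
```

```bash
python3 - <<'E'
from plan import *
p=find("wrist",["objective_blue"]); cv2.imwrite("pics/w5.png",p["color"])
print(pix([526,-356,50],p))
t=find("top",["objective_red"]); print(blob(t,pix([570.7,299,60],t),9,lambda H,S,V:(S<90)&(V>110),60)[:3])
cv2.imwrite("pics/t2.png",cv2.resize(t["color"][150:290,70:250],None,fx=4,fy=4,interpolation=cv2.INTER_CUBIC))
for n,q in(("red",[570.7,299,60]),("bot",[610.6,205.8,72])): print(n,(pix(q,t)-[70,150])*4)
E
```

```text
wrist objective_blue 0.62 [ 528. -354.    1.] [285. 208.]
[282.13203664 229.71219683]
top objective_red 0.69 [571. 298.  11.] [112. 222.]
(array([574.4293814 , 303.42078175,  60.        ]), array([101.15163934, 215.6557377 ]), np.int32(244))
red [133.32218655 270.43921361]
bot [328.39818662 186.52920439]
```

View pics/w5.png

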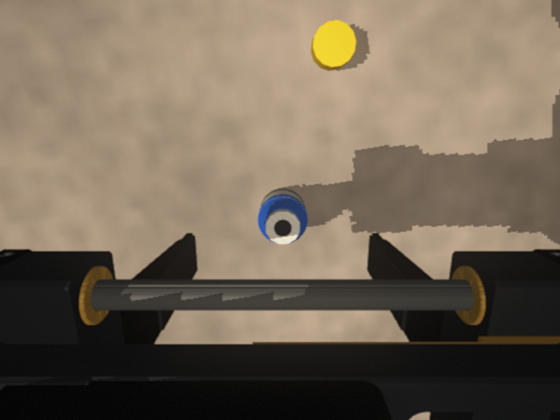

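View pics/t2.png

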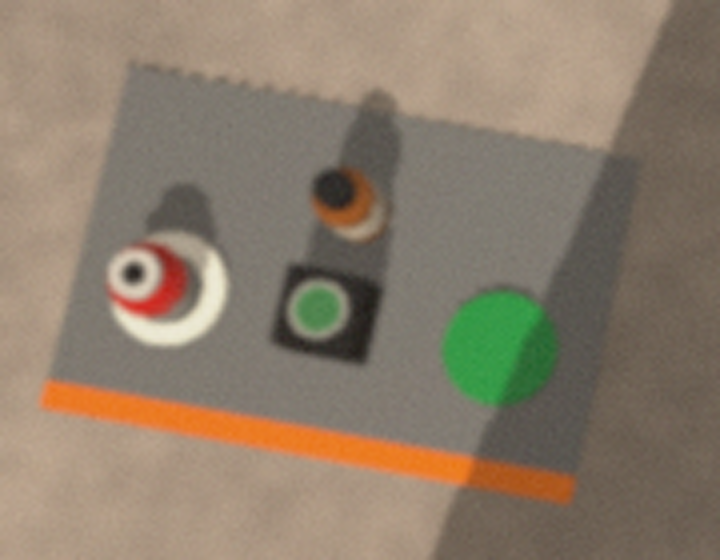

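The wrist view has blue's nose at (282,228), as predicted. The top crop shows red centred on the white pad (nose at (134,272), predicted (133,270)), the bottle upright behind the cube, and the green pad clear.

Emit:
drive_tool(
  rows=[
    [[0, 0, 0.19, 0, 0, 0, 1], [0, 0, 0.1, 0, 0, 0, 1], [0, 0, 0.07, 0, 0, 0, 1], [0, 0, 0, 0, 0, 0, 0], [0, 0, 0, 0, 0, 0, 0]],
  ],
)

```text
t: 23.98
eef_pos: [526.5, -356.2, 23.0]
tcp_rot: [3.141, 0.0, 1.4]
ft_force: [-0.6, -0.2, -0.0]
opening: 0.846
grip_force: 0.0
```

Emit:
drive_tool(
  rows=[
    [[0, 0, 0, 0, 0, 0, 0], [0, 0, 0, 0, 0, 0, 0], [0, 0, 0, 0, 0, 0, 0], [0, 0, 0, 0, 0, 0, 0], [0, 0, 0, 0, 0, 0, 0]],
  ],
)

```text
t: 24.6
eef_pos: [526.1, -356.0, 22.2]
tcp_rot: [3.141, -0.0, 1.4]
ft_force: [0.7, 0.3, 1.0]
opening: 0.376
grip_force: 30.0
```

Emit:
drive_tool(
  rows=[
    [[0, 0, 0, 0, 0, 0, 0], [0, 0, 0, 0, 0, 0, 0]],
  ],
)

```text
t: 24.85
eef_pos: [526.1, -356.0, 22.2]
tcp_rot: [3.141, -0.0, 1.4]
ft_force: [0.1, -0.1, 1.4]
opening: 0.372
grip_force: 30.0
```

```bash
python3 - <<'E'
from plan import *
plan([(526,-356,52,1.401,0,15),(526,-356,112,1.401,0,34),(542,131.2,112,1.401,0,45),(542,131.2,62,1.401,0,30),(542,131.2,38,1.401,0,16),(542,131.2,32,1.401,0,3.5)])
E
```

```text
t 24.85 rows 21 end [542.1 131.1  31.9] [ 3.141 -0.     1.4  ]
[[[0.0, 0.0, -0.06, 0.0, 0.0, 0.0, 0], [0.0, -0.001, -0.059, 0.0, 0.0, 0.0, 0], [0.0, 0.0, -0.12, 0.0, 0.0, 0.0, 0], [0.0, 0.0, -0.12, 0.0, 0.0, 0.0, 0], [0.176, -0.024, 0.0, 0.0, 0.0, 0.0, 0]]]
[[[0.175, -0.025, 0.0, 0.0, 0.0, 0.0, 0], [0.176, -0.024, 0.0, 0.0, 0.0, 0.0, 0], [0.175, -0.024, 0.0, 0.0, 0.0, 0.0, 0], [0.176, -0.025, 0.0, 0.0, 0.0, 0.0, 0], [0.175, -0.024, 0.0, 0.0, 0.0, 0.0, 0]]]
[[[0.176, -0.024, 0.0, 0.0, 0.0, 0.0, 0], [0.176, -0.024, 0.0, 0.0, 0.0, 0.0, 0], [0.175, -0.025, 0.0, 0.0, 0.0, 0.0, 0], [0.176, -0.024, 0.0, 0.0, 0.0, 0.0, 0], [0.175, -0.024, 0.0, 0.0, 0.0, 0.0, 0]]]
[[[0.0, 0.0, 0.1, 0.0, 0.0, 0.0, 0], [0.0, 0.0, 0.1, 0.0, 0.0, 0.0, 0], [0.0, 0.0, 0.048, 0.0, 0.0, 0.0, 0], [0.0, 0.0, 0.048, 0.0, 0.0, 0.0, 0], [0.0, 0.0, 0.012, 0.0, 0.0, 0.0, 0]]]
[[[0.0, 0.0, 0.012, 0.0, 0.0, 0.0, 0]]]
```

Emit:
drive_tool(
  rows=[
    [[0, 0, -0.06, 0, 0, 0, 0], [0, 0, -0.06, 0, 0, 0, 0], [0, 0, -0.12, 0, 0, 0, 0], [0, 0, -0.12, 0, 0, 0, 0], [0.176, -0.024, 0, 0, 0, 0, 0]],
  ],
)

```text
t: 25.48
eef_pos: [528.6, -313.7, 115.5]
tcp_rot: [3.136, 0.003, 1.397]
ft_force: [0.2, -0.5, -1.8]
opening: 0.378
grip_force: 30.0
```

Emit:
drive_tool(
  rows=[
    [[0.175, -0.025, 0, 0, 0, 0, 0], [0.176, -0.024, 0, 0, 0, 0, 0], [0.175, -0.024, 0, 0, 0, 0, 0], [0.176, -0.025, 0, 0, 0, 0, 0], [0.175, -0.024, 0, 0, 0, 0, 0]],
  ],
)

```text
t: 26.1
eef_pos: [534.9, -89.0, 113.3]
tcp_rot: [3.14, 0.0, 1.4]
ft_force: [0.3, -0.7, -1.5]
opening: 0.373
grip_force: 30.0
```

Emit:
drive_tool(
  rows=[
    [[0.176, -0.024, 0, 0, 0, 0, 0], [0.176, -0.024, 0, 0, 0, 0, 0], [0.175, -0.025, 0, 0, 0, 0, 0], [0.176, -0.024, 0, 0, 0, 0, 0], [0.175, -0.024, 0, 0, 0, 0, 0]],
  ],
)

```text
t: 26.72
eef_pos: [542.4, 132.6, 113.4]
tcp_rot: [3.14, -0.0, 1.4]
ft_force: [0.1, -0.5, -1.6]
opening: 0.37
grip_force: 30.0
```

Emit:
drive_tool(
  rows=[
    [[0, 0, 0.1, 0, 0, 0, 0], [0, 0, 0.1, 0, 0, 0, 0], [0, 0, 0.06, 0, 0, 0, 0], [0, 0, 0.036, 0, 0, 0, 0], [0, 0, 0.012, 0, 0, 0, 0]],
  ],
)

```text
t: 27.35
eef_pos: [542.5, 131.0, 35.2]
tcp_rot: [3.141, -0.0, 1.4]
ft_force: [0.5, -0.0, -0.6]
opening: 0.375
grip_force: 30.0
```

Emit:
drive_tool(
  rows=[
    [[0, 0, 0.009, 0, 0, 0, 0], [0, 0, 0, 0, 0, 0, 0], [0, 0, 0, 0, 0, 0, 0]],
  ],
)

```text
t: 27.72
eef_pos: [542.5, 131.1, 33.2]
tcp_rot: [3.141, -0.0, 1.4]
ft_force: [0.9, -0.4, -1.7]
opening: 0.377
grip_force: 30.0
```

Emit:
drive_tool(
  rows=[
    [[0, 0, 0.004, 0, 0, 0, 0], [0, 0, 0, 0, 0, 0, 0], [0, 0, 0, 0, 0, 0, 1], [0, 0, 0, 0, 0, 0, 1], [0, 0, 0, 0, 0, 0, 1]],
  ],
)

```text
t: 28.35
eef_pos: [542.3, 131.1, 31.9]
tcp_rot: [-3.142, -0.0, 1.4]
ft_force: [0.1, 0.0, 0.3]
opening: 0.631
grip_force: 0.0
```

Emit:
drive_tool(
  rows=[
    [[0, 0, 0, 0, 0, 0, 1], [0, 0, 0, 0, 0, 0, 1]],
  ],
)

```text
t: 28.6
eef_pos: [542.3, 131.1, 31.9]
tcp_rot: [-3.142, -0.0, 1.4]
ft_force: [0.4, 0.7, -0.3]
opening: 0.844
grip_force: 0.0
```

```bash
python3 - <<'E'
from plan import *
plan([(542,131.2,80,1.401,1,25),(542,131.2,112,1.401,1,50),(580.5,-240.6,100,1.401,1,55,3)])
E
```

```text
t 28.6 rows 13 end [ 580.5 -240.5  100.1] [-3.142 -0.     1.4  ]
[[[0.0, -0.001, -0.096, 0.0, 0.0, 0.0, 1], [0.0, 0.0, -0.097, 0.0, 0.0, 0.0, 1], [0.0, 0.0, -0.128, 0.0, 0.0, 0.0, 1], [-0.206, 0.058, 0.007, 0.0, 0.0, 0.0, 1], [-0.205, 0.057, 0.007, 0.0, 0.0, 0.0, 1]]]
[[[-0.206, 0.058, 0.007, 0.0, 0.0, 0.0, 1], [-0.205, 0.058, 0.007, 0.0, 0.0, 0.0, 1], [-0.206, 0.058, 0.007, 0.0, 0.0, 0.0, 1], [-0.206, 0.057, 0.006, 0.0, 0.0, 0.0, 1], [-0.205, 0.058, 0.007, 0.0, 0.0, 0.0, 1]]]
[[[0, 0, 0, 0, 0, 0, 1], [0, 0, 0, 0, 0, 0, 1], [0, 0, 0, 0, 0, 0, 1]]]
```

Emit:
drive_tool(
  rows=[
    [[0, 0, -0.096, 0, 0, 0, 1], [0, 0, -0.097, 0, 0, 0, 1], [0, 0, -0.128, 0, 0, 0, 1], [-0.206, 0.058, 0.007, 0, 0, 0, 1], [-0.205, 0.057, 0.007, 0, 0, 0, 1]],
  ],
)

```text
t: 29.22
eef_pos: [553.4, 24.1, 109.2]
tcp_rot: [3.14, -0.0, 1.402]
ft_force: [-0.3, 0.5, 0.6]
opening: 1.002
grip_force: 0.0
```

Emit:
drive_tool(
  rows=[
    [[-0.206, 0.058, 0.007, 0, 0, 0, 1], [-0.205, 0.058, 0.007, 0, 0, 0, 1], [-0.206, 0.058, 0.007, 0, 0, 0, 1], [-0.206, 0.057, 0.006, 0, 0, 0, 1], [-0.205, 0.058, 0.007, 0, 0, 0, 1]],
  ],
)

```text
t: 29.85
eef_pos: [580.7, -242.4, 100.1]
tcp_rot: [3.142, -0.0, 1.4]
ft_force: [0.4, 0.4, -0.3]
opening: 1.001
grip_force: 0.0
```

Emit:
drive_tool(
  rows=[
    [[0, 0, 0, 0, 0, 0, 1], [0, 0, 0, 0, 0, 0, 1], [0, 0, 0, 0, 0, 0, 1]],
  ],
)

```text
t: 30.22
eef_pos: [580.7, -239.3, 100.2]
tcp_rot: [-3.141, -0.0, 1.401]
ft_force: [0.6, -0.1, 0.2]
opening: 1.0
grip_force: 0.0
```

```bash
python3 - <<'E'
from plan import *
p=find("wrist",["dust_cap"]); cv2.imwrite("pics/w6.png",p["color"])
print(pix([580.5,-240.6,18],p)); b=blob(p,pix([580.5,-240.6,15],p),60,lambda H,S,V:(H>18)&(H<35)&(S>150),14); print(b[:3],cv2.boundingRect(b[3]))
t=env.read_camera("top"); 
for n,w in(("red",[570.7,299,60]),("blue",[542.2,131.1,60])):
    h=pix(w,t); c=t["color"]; print(n,(h-[70,150])*4)
cv2.imwrite("pics/t3.png",cv2.resize(t["color"][150:290,70:250],None,fx=4,fy=4,interpolation=cv2.INTER_CUBIC))
plan([(580.5,-240.6,50,1.401,1,50),(580.5,-240.6,23,1.401,1,15)])
E
```

```text
[282.22005297 220.95800841]
(array([ 581.88594633, -240.0064297 ,   14.        ]), array([283.89747513, 218.33511859]), np.int32(1307)) (265, 198, 39, 42)
red [133.32218655 270.43921361]
blue [483.26261482 333.99347903]
t 30.375 rows 3 end [ 580.5 -240.6   23.1] [ 3.141 -0.     1.402]
[[[-0.004, -0.001, 0.201, 0.0, 0.0, 0.0, 1], [0.0, 0.0, 0.054, 0.0, 0.0, 0.0, 1], [0.0, 0.0, 0.054, 0.0, 0.0, 0.0, 1]]]
```

View pics/t3.png

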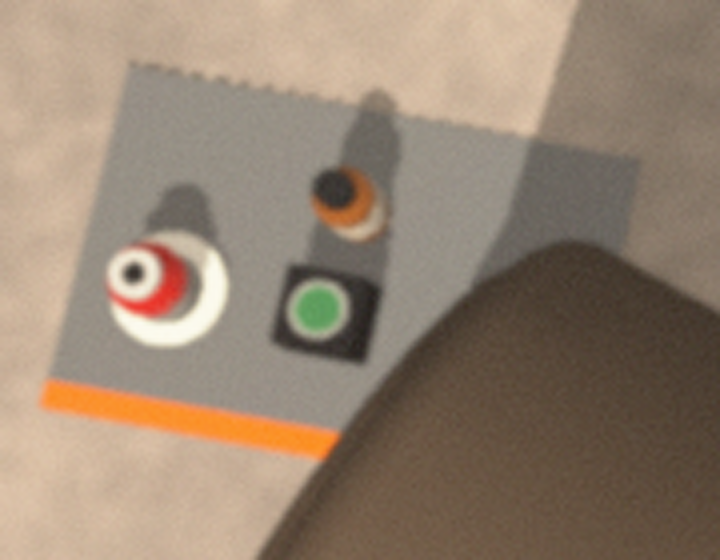

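The top crop shows red, cube and bottle in place, with the arm hiding the green pad. The wrist measurement puts the cap at (581,-240), under the tool.

Emit:
drive_tool(
  rows=[
    [[0, 0, 0.19, 0, 0, 0, 1], [0, 0, 0.08, 0, 0, 0, 1], [0, 0, 0.038, 0, 0, 0, 1], [0, 0, 0, 0, 0, 0, 0], [0, 0, 0, 0, 0, 0, 0]],
  ],
)

```text
t: 31.0
eef_pos: [581.3, -240.8, 24.2]
tcp_rot: [3.14, 0.0, 1.4]
ft_force: [0.6, 0.3, 0.1]
opening: 0.846
grip_force: 0.0
```

Emit:
drive_tool(
  rows=[
    [[0, 0, 0, 0, 0, 0, 0], [0, 0, 0, 0, 0, 0, 0], [0, 0, 0, 0, 0, 0, 0], [0, 0, 0, 0, 0, 0, 0], [0, 0, 0, 0, 0, 0, 0]],
  ],
)

```text
t: 31.62
eef_pos: [580.8, -240.6, 23.1]
tcp_rot: [3.142, -0.0, 1.4]
ft_force: [0.8, 0.1, -0.1]
opening: 0.323
grip_force: 0.1
```

Emit:
drive_tool(
  rows=[
    [[0, 0, 0, 0, 0, 0, 0], [0, 0, 0, 0, 0, 0, 0], [0, 0, 0, 0, 0, 0, 0]],
  ],
)

```text
t: 32.0
eef_pos: [580.8, -240.6, 23.1]
tcp_rot: [3.142, -0.0, 1.4]
ft_force: [0.8, -0.4, 1.0]
opening: 0.307
grip_force: 30.0
```

```bash
python3 - <<'E'
from plan import *
plan([(580.7,-240.5,53,1.401,0,15),(580.7,-240.5,140,1.401,0,44),(570.8,299,140,1.401,0,50,2),(570.8,299,100,1.401,0,22),(570.8,299,88,1.401,0,7),(570.8,299,84,1.401,0,3.5)])
E
```

```text
t 32.0 rows 23 end [570.7 299.   83.9] [ 3.142 -0.     1.4  ]
[[[0.0, 0.0, -0.06, 0.0, 0.0, 0.0, 0], [0.0, 0.0, -0.06, 0.0, 0.0, 0.0, 0], [0.0, 0.0, -0.174, 0.0, 0.0, 0.0, 0], [0.0, 0.0, -0.174, 0.0, 0.0, 0.0, 0], [0.193, -0.037, 0.0, 0.0, 0.0, 0.0, 0]]]
[[[0.192, -0.037, 0.0, 0.0, 0.0, 0.0, 0], [0.193, -0.037, 0.0, 0.0, 0.0, 0.0, 0], [0.193, -0.036, 0.0, 0.0, 0.0, 0.0, 0], [0.193, -0.037, 0.0, 0.0, 0.0, 0.0, 0], [0.192, -0.037, 0.0, 0.0, 0.0, 0.0, 0]]]
[[[0.193, -0.037, 0.0, 0.0, 0.0, 0.0, 0], [0.193, -0.037, 0.0, 0.0, 0.0, 0.0, 0], [0.193, -0.037, 0.0, 0.0, 0.0, 0.0, 0], [0.192, -0.037, 0.001, 0.0, 0.0, 0.0, 0], [0.193, -0.037, 0.0, 0.0, 0.0, 0.0, 0]]]
[[[0, 0, 0, 0, 0, 0, 0], [0, 0, 0, 0, 0, 0, 0], [0.0, 0.0, 0.08, 0.0, 0.0, 0.0, 0], [0.0, 0.0, 0.08, 0.0, 0.0, 0.0, 0], [0.0, 0.0, 0.024, 0.0, 0.0, 0.0, 0]]]
[[[0.0, 0.0, 0.024, 0.0, 0.0, 0.0, 0], [0.0, 0.0, 0.008, 0.0, 0.0, 0.0, 0], [0.0, 0.0, 0.008, 0.0, 0.0, 0.0, 0]]]
```

Emit:
drive_tool(
  rows=[
    [[0, 0, -0.06, 0, 0, 0, 0], [0, 0, -0.06, 0, 0, 0, 0], [0, 0, -0.174, 0, 0, 0, 0], [0, 0, -0.174, 0, 0, 0, 0], [0.193, -0.037, 0, 0, 0, 0, 0]],
  ],
)

```text
t: 32.62
eef_pos: [581.3, -193.6, 144.7]
tcp_rot: [3.134, 0.002, 1.397]
ft_force: [0.4, 0.5, -0.3]
opening: 0.312
grip_force: 30.0
```

Emit:
drive_tool(
  rows=[
    [[0.192, -0.037, 0, 0, 0, 0, 0], [0.193, -0.037, 0, 0, 0, 0, 0], [0.193, -0.036, 0, 0, 0, 0, 0], [0.193, -0.037, 0, 0, 0, 0, 0], [0.192, -0.037, 0, 0, 0, 0, 0]],
  ],
)

```text
t: 33.25
eef_pos: [575.3, 55.2, 141.5]
tcp_rot: [3.14, -0.0, 1.4]
ft_force: [0.4, -0.2, 0.2]
opening: 0.306
grip_force: 30.0
```

Emit:
drive_tool(
  rows=[
    [[0.193, -0.037, 0, 0, 0, 0, 0], [0.193, -0.037, 0, 0, 0, 0, 0], [0.193, -0.037, 0, 0, 0, 0, 0], [0.192, -0.037, 0, 0, 0, 0, 0], [0.193, -0.037, 0, 0, 0, 0, 0]],
  ],
)

```text
t: 33.88
eef_pos: [570.6, 300.6, 141.6]
tcp_rot: [3.14, -0.001, 1.4]
ft_force: [-0.3, -0.7, 0.2]
opening: 0.307
grip_force: 30.0
```

Emit:
drive_tool(
  rows=[
    [[0, 0, 0, 0, 0, 0, 0], [0, 0, 0, 0, 0, 0, 0], [0, 0, 0.08, 0, 0, 0, 0], [0, 0, 0.07, 0, 0, 0, 0], [0, 0, 0, 0, 0, 0, 0]],
  ],
)

```text
t: 34.5
eef_pos: [570.4, 297.9, 101.5]
tcp_rot: [-3.14, 0.001, 1.399]
ft_force: [0.4, 0.6, 0.3]
opening: 0.308
grip_force: 30.0
```

```bash
python3 - <<'E'
from plan import *
s=env.state(); print(s["eef_pos"],s["grip_force"],s["opening"])
p=env.read_camera("scene"); q=pix([570,299,60],p).astype(int); print(q)
a=p["color"][q[1]-50:q[1]+50,q[0]-60:q[0]+60]; a=cv2.resize(a,None,fx=3.3,fy=4,interpolation=cv2.INTER_CUBIC)
w=env.read_camera("wrist"); b=cv2.resize(w["color"],(400,400)); cv2.imwrite("pics/m.png",np.hstack([a[:400,:396],b]))
plan([(570.8,299,88,1.401,0,7),(570.8,299,83.5,1.401,0,3.5)])
E
```

```text
[570.38728663 297.91499322 101.50386517] 29.999957978725433 0.3080094388032169
[325 143]
t 34.6 rows 5 end [570.8 299.1  83.4] [ 3.142 -0.     1.4  ]
[[[0.001, 0.0, 0.02, 0.0, 0.0, 0.0, 0], [0.0, -0.001, 0.02, 0.0, 0.0, 0.0, 0], [0.001, 0.0, 0.02, 0.0, 0.0, 0.0, 0], [0.0, 0.0, 0.009, 0.0, 0.0, 0.0, 0], [0.0, 0.0, 0.009, 0.0, 0.0, 0.0, 0]]]
```

View pics/m.png

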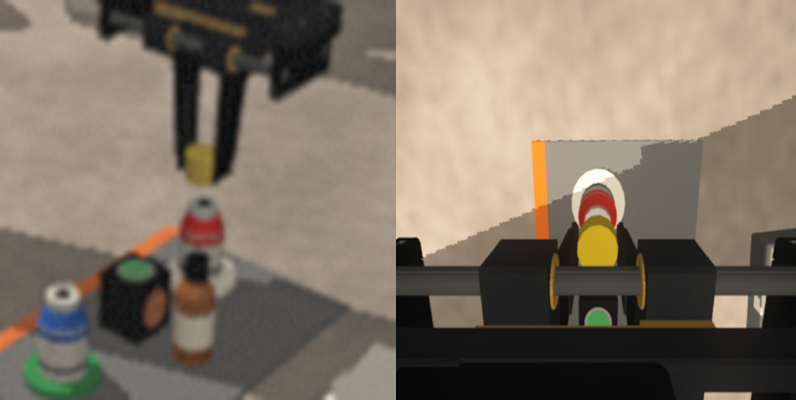

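The scene crop shows the cap held level above red's nose and blue upright on the green pad. The wrist half shows the cap in line with red. Now lowering it.

Emit:
drive_tool(
  rows=[
    [[0, 0, 0.025, 0, 0, 0, 0], [0, 0, 0.025, 0, 0, 0, 0], [0, 0, 0.015, 0, 0, 0, 0], [0, 0, 0.008, 0, 0, 0, 0], [0, 0, 0, 0, 0, 0, 0]],
  ],
)

```text
t: 35.22
eef_pos: [570.7, 299.0, 84.3]
tcp_rot: [-3.141, 0.0, 1.4]
ft_force: [-0.6, 0.1, 0.2]
opening: 0.305
grip_force: 30.0
```

Emit:
drive_tool(
  rows=[
    [[0, 0, 0, 0, 0, 0, 0], [0, 0, 0, 0, 0, 0, 0]],
  ],
)

```text
t: 35.48
eef_pos: [570.8, 299.0, 84.6]
tcp_rot: [3.141, -0.0, 1.4]
ft_force: [0.6, 0.0, -0.1]
opening: 0.309
grip_force: 30.0
```

Contact is expected at 83.1, so 1.25 mm more, then release and rise.

Emit:
drive_tool(
  rows=[
    [[0, 0, 0.005, 0, 0, 0, 0], [0, 0, 0, 0, 0, 0, 0], [0, 0, 0, 0, 0, 0, 0]],
  ],
)

```text
t: 35.85
eef_pos: [570.7, 299.0, 83.2]
tcp_rot: [3.142, -0.0, 1.4]
ft_force: [1.0, -0.3, -0.4]
opening: 0.308
grip_force: 30.0
```

Emit:
drive_tool(
  rows=[
    [[0, 0, 0, 0, 0, 0, 0.8], [0, 0, 0, 0, 0, 0, 0.8], [0, 0, 0, 0, 0, 0, 0.8], [0, 0, 0, 0, 0, 0, 0.8], [0, 0, 0, 0, 0, 0, 0.8]],
  ],
)

```text
t: 36.48
eef_pos: [570.7, 299.0, 83.2]
tcp_rot: [3.142, -0.0, 1.4]
ft_force: [-0.1, 0.9, 0.6]
opening: 0.769
grip_force: 0.0
```

Emit:
drive_tool(
  rows=[
    [[0, 0, -0.08, 0, 0, 0, 0.8], [0, 0, -0.16, 0, 0, 0, 0.8], [0, 0, -0.16, 0, 0, 0, 0.8], [-0.2, 0, -0.05, 0, 0, 0, 1], [-0.2, 0, 0, 0, 0, 0, 1]],
  ],
)

```text
t: 37.1
eef_pos: [553.6, 199.7, 196.8]
tcp_rot: [3.139, -0.001, 1.401]
ft_force: [1.2, -0.9, 0.8]
opening: 0.953
grip_force: 0.0
```

Emit:
drive_tool(
  rows=[
    [[-0.2, 0, 0, 0, 0, 0, 1], [-0.2, 0, 0, 0, 0, 0, 1], [-0.2, 0, 0, 0, 0, 0, 1], [-0.2, 0, 0, 0, 0, 0, 1], [-0.2, 0, 0, 0, 0, 0, 1]],
  ],
)

```text
t: 37.72
eef_pos: [510.9, -47.5, 195.8]
tcp_rot: [3.141, -0.0, 1.4]
ft_force: [0.3, -0.5, 0.5]
opening: 1.004
grip_force: 0.0
```

Emit:
drive_tool(
  rows=[
    [[-0.2, 0, 0, 0, 0, 0, 1], [-0.2, 0, 0, 0, 0, 0, 1], [-0.2, 0, 0, 0, 0, 0, 1], [0, 0, 0, 0, 0, 0, 1], [0, 0, 0, 0, 0, 0, 1]],
  ],
)

```text
t: 38.35
eef_pos: [485.7, -193.5, 195.6]
tcp_rot: [-3.141, -0.0, 1.4]
ft_force: [-0.3, 0.3, 1.2]
opening: 1.001
grip_force: 0.0
```

```bash
python3 - <<'E'
from plan import *
t=find("top",names[1:]); 
for n,w in(("cap",[570.7,299,78]),("blue",[542.2,131.1,60]),("bottle",[610.6,205.8,72])): print(n,(pix(w,t)-[70,150])*3.5)
s=find("scene",names[1:8]); q=pix([560,215,40],s).astype(int)
a=cv2.resize(t["color"][150:290,70:250],None,fx=3.5,fy=3.5,interpolation=cv2.INTER_CUBIC)[:,:440+30]
b=cv2.resize(s["color"][q[1]-61:q[1]+61,q[0]-40:q[0]+40],(320,490),interpolation=cv2.INTER_CUBIC)
a=cv2.resize(t["color"][150:290,70:205],(470,490),interpolation=cv2.INTER_CUBIC)
cv2.imwrite("pics/end.png",np.hstack([a,b])); print(blob(t,pix([570.7,299,78],t),14,lambda H,S,V:(H>18)&(H<35)&(S>150),76)[:3])
E
```

```text
top pad_white 0.7 [568. 299.   6.] [112. 223.]
top pad_green 0.78 [543. 134.   4.] [194. 237.]
top pad_green 0.38 [568. 307.  63.] [ 99. 219.]
top objective_red 0.52 [572. 299.  12.] [111. 221.]
top objective_blue 0.72 [536. 132.  13.] [194. 239.]
top filter_cube 0.91 [557. 210.   1.] [157. 230.]
top oil_bottle 0.82 [611. 206.   8.] [160. 203.]
top dust_cap 0.79 [566. 302.  64.] [101. 220.]
top slide_box 0.84 [775. 192.  -0.] [171. 128.]
top petri_dish 0.66 [ 767. -164.    2.] [338. 134.]
cap [105.24445239 231.32376333]
blue [422.85478796 292.24429415]
bottle [287.34841329 163.21305384]
scene pad_white 0.5 [571. 299.   5.] [325. 162.]
scene pad_green 0.44 [546. 133.   8.] [285. 185.]
scene objective_red 0.5 [568. 293.   5.] [323. 162.]
scene objective_blue 0.62 [545. 133.  13.] [285. 183.]
scene filter_cube 0.67 [557. 215.   7.] [305. 173.]
scene oil_bottle 0.55 [611. 206.   3.] [322. 181.]
scene dust_cap 0.52 [568. 298.  58.] [325. 144.]
scene dust_cap 0.27 [778. 183.   2.] [384. 205.]
(array([569.36034924, 297.67076257,  76.        ]), array([101.09633028, 216.97706422]), np.int32(218))
```

View pics/end.png

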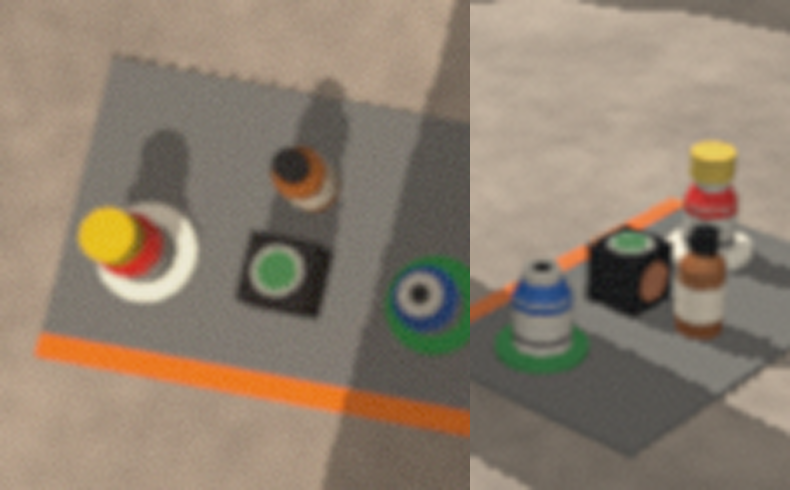

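The final view shows the cap squarely on red, blue on green, the cube midway with the bottle behind, and everything upright. The measured positions agree with the targets to a few mm.

```bash
python3 -c "
from cell import env; print(env.job_done())"
```

```text
the job is handed in; nothing more can be done
None
```

The lens-change kit is set out on the mat as asked and handed in at about 38 s on the robot's clock. The last camera check had every item upright and within a few mm of its target, but the hand-in returned no verdict.

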